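# Take the flux canister off the bench warmer and shut the warmer's port

### The job

The welding flux is dry, so shut down the bench warmer: lift the canister off it by its handle, keep it upright and set it down gently, standing wholly on the pale firebrick slab. Once it stands there on its own, slide the warmer's shutter plate by its knob across the port until it clicks into its last, fully closed stop. Leave the other loose things on the bench where they are.

Things in the scene. Friction and masses are not known exactly. Their poses are not given: they have to be found in the camera images.
- warmer: grey box 240 x 120 mm, top 50 mm above the bench, fixed; left or right of the middle, turned up to 0.4 rad. Origin: centre of its underside; x along it, away from the robot. On its far (+x) half a round port, and beside the port two rails at y = +-36 mm, 62 mm above the bench, that carry the canister. The shutter plate (60 mm wide) lies on its near half and slides between the rails
- port (a point): centre of the port, on the warmer's top, 45 mm along the warmer's +x from its origin, 50 mm above the bench; axes as the warmer's
- shutter (a joint): travel of the shutter plate along the warmer's +x, m: 0 port open, 0.030 half, 0.060 fully closed; hard stop at 0.063. Sprung index notches at these three values: about 4 N moves it from one to the next; once past about 0.048 it is pulled in to 0.060 and stays there when released. Starts at open or half (rarely just between)
- shutter_knob (a point): upright round black knob at the near end of the shutter plate, moving with it: 42 mm tall, 16 mm across at its waist, 20 mm at its ends; the point is on its axis, 26 mm above the plate's top (which is 56.5 mm above the bench). Low plate guides beside it, below the plate's top. Axes as the warmer's
- slab: pale square firebrick slab, 180 x 180 mm, 22 mm thick, lying fixed on the bench at the other side of the middle from the warmer; origin at the centre of its underside, z up
- canister_mid (a point): centre of the lidded aluminium canister, 55 mm above its foot on its axis. Canister: foot 90 mm across, lid 94 mm across, lid top 110 mm above the foot, mass 0.4 to 0.8 kg, z up its axis, x along its handle bar
- canister_grip (a point): centre of the canister's handle: a horizontal round wooden bar, 18 mm thick and 56 mm long along the canister's x, on a fixed (not swinging) steel bail, on the canister's axis, 160 mm above its foot (105 mm above the canister's centre); 41 mm free between bar and lid, bail legs 96 mm apart
- screwdriver: screwdriver with a yellow handle, about 200 mm long, lying between the warmer and the slab; origin near its middle
- tape: roll of black tape, 90 mm across, 30 mm high, lying flat on the left; origin at the centre of its underside
- collar: dark steel pipe collar, 60 mm across, 35 mm high, on the right; origin at the centre of its underside
- bottle: clear plastic bottle with a green cap, 64 mm across, 200 mm tall, standing on the right; origin at the centre of its underside
- offcut: bent sheet-steel offcut, 100 x 70 mm, 30 mm high, lying near right; origin under its centre
- canister: the canister itself, as above; origin at the centre of its foot
Mind the look-alikes: they are no part of the job. Leave any blue or yellow look-alike of the canister alone.

How it is judged (in metres and radians):
On the way, in this order (a step that is already met when the one before it is completed fails the run):
1. the canister is lifted clear, at least 20 mm above its seat on the warmer's rails, and touches the warmer no more (z of canister_mid in the frame of warmer above 0.137 m and contact force between canister and warmer below 0.1 N), for 0.1 s.
2. the canister stands upright, at rest and let go, wholly on the slab (x of canister_mid in the frame of slab between -0.045 and 0.045 m and y of canister_mid in the frame of slab between -0.045 and 0.045 m and z of canister_mid in the frame of slab between 0.071 and 0.083 m and angle between canister_mid's own z axis and vertical below 0.1 rad and linear speed of canister below 0.02 m/s and contact force between the fingers and canister below 0.3 N), for 0.2 s.
3. the shutter plate is in its fully closed stop (value of joint shutter above 0.056 m and velocity of joint shutter between -0.01 and 0.01 m/s), for 0.2 s.
At the end, for the whole second after the job is handed in: The canister stands upright (within 0.1 rad), at rest and released on the slab with its whole foot on it (its axis within 45 mm of the slab's centre along each of the slab's sides), and the shutter plate rests in its fully closed stop (within 4 mm of 60 mm travel) (all of step 2 and all of step 3); the robot touches nothing.
It fails at once if the canister is tipped by more than 0.5 rad (angle between canister_mid's own z axis and vertical above 0.5 rad).
It fails at once if the canister is let fall (out of the fingers and faster than 0.45 m/s, as after a drop of 10 mm or more) (contact force between the fingers and canister below 0.1 N and linear speed of canister above 0.45 m/s).
It fails at once if the canister is banged down on the slab (over 60 N) (contact force between canister and slab above 60 N).
It fails at once if another loose thing on the bench is moved by more than 30 mm (distance of any of screwdriver, tape, collar, bottle, offcut from where it was at the start of the episode above 0.03 m).
It also fails if it takes over 58 s, if anything falls off the work surface, if the arm or the gripper's body presses on something with over 40 N, if the wrist force passes 120 N, or if a joint passes its speed limit or range.

### The arm

A 6-joint arm with a two-finger parallel gripper is mounted at the origin on the work surface. World frame = base frame: x ahead of the robot, y to its left, z up, the work surface at z = 0. Lengths are in mm, angles in rad, forces in N, time in s.
With the tool pointing down it reaches from about 400 to 925 mm from the base axis. Payload 12.5 kg.
Tool frame: the origin (TCP) lies where the fingers leave the gripper's body, on its centre line; the fingertips stand 78 mm ahead of it and the grasp point (between the pads) lies 59 mm ahead of it (env.nose_length is the distance from the TCP to the fingertips, in mm); z points along the fingers, y is the line along which they close (so a half turn about z gives the same grasp; the last joint's range is limited). The gripper opens to 95 mm and grips with 3 to 60 N. Pads are 20 mm wide; open, the fingers measure 119 mm over their backs; the gripper's body (75 mm by 180 mm) begins 59 mm behind the grasp point.
Start: joints at [-1.319, 0.491, 1.559, -0, 1.092, -0.106], TCP at [218.906, -585.421, 292.261] pointing down, gripper open.
Joint ranges: [-3.1, 3.1], [-0.84, 2.19], [0.05, 2.79], [-1.13, 4.28], [0.06, 2.93], [-2.69, 2.69]. Speed limits (rad/s): [2.22, 2.22, 2.79, 3.14, 3.14, 3.14].

### API

Orientations are given as [roll, pitch, yaw] about the fixed x, y, z axes, in that order (R = Rz(yaw) Ry(pitch) Rx(roll)).
In Python, from cell import env gives the robot as it stands. The module is installed in compiled form; this text tells all that it offers.
- The arm moves only by the tool send_rows, never from a script. Its argument "series" is text: rows parted by semicolons, each of 6 numbers parted by spaces: the shift along the tool's x, y, z as a fraction of full scale, then the turn, a rotation vector about the tool's x, y, z as a fraction of full scale. A call has 1 to 5 rows; each row shifts and turns the commanded pose from where the row before left it, along the tool's axes as they then stand; what a row does not reach is not made up. Full scale, the value 1, is 60 mm for a shift and 10 degrees for a turn. A row lasts 1/8 s, in which the tool goes at most 62.5 mm and 10.7 degrees, less where a joint would pass 70% of its speed; a pose out of reach is approached as far as the arm can. A call with a number of a shift or a turn outside -1 to 1 is refused whole. A call with a gripper value outside its range is refused whole. "fingers" is the opening, from 0 (shut) to 1 (fully open), set as the call begins (left out, the last holds). The fingers move at their own pace and stop on an object; the grip force is fixed at half the most. Time passes only in rows, so rows that do not move let the fingers close. It gives the time, the measured TCP pose, the force, the opening and the grip force at its end, in the units of the state.
- env.state(): the state, without advancing time (a new reading comes with each control period).
- env.read_camera(name): name is "side" or "top"; returns a dict with "color" (480x640x3 uint8, red, green, blue), "z_map" (480x640 float32, mm along the optical axis (not along the pixel's ray), 0 where there is no reading), "fovy" (degrees; the focal length in pixels is half the picture's height over the tangent of half this angle, whatever the lens; pixels are square), "cx", "cy" (the principal point, pixels), "R" (3x3) and "t" (3): a world point X has camera coordinates R X + t. Camera axes: x right, y down, z forward; pixel columns grow to the right and rows downward; lengths in mm; the calibration is good to about 2 mm. A picture is of the moment at which its call begins.
- env.job_done(): hands the job in; it is judged then, once.
The state is a dict: "t": time; "joints": joint angles; "qvel": joint speeds; "tau": joint torques, N m; "eef_pos": TCP position; "tcp_rot": TCP orientation; "ft_force": force on the tool from outside, world axes, zero at the start; "moment": the same for the moment, N m; "opening": opening from 0.0 (shut) to 1.0 (fully open); "grip_force": force on a finger pad.
Only numpy, scipy, OpenCV 4.12 (cv2) and the standard library are available. Lean on these libraries where they do the work, as an engineer would, in place of code of your own. Each camera call takes 0.05 s, during which the arm holds its last target. There are 200 camera calls.

## Working session

There is one attempt and no reset: what is moved stays moved. The work goes in short steps, Python scripts to look and compute and a tool call to move; the robot and the scene stay as the last step left them, time stands still between calls to the robot, and variables do not carry over. Pictures are saved under pics/ and viewed, at most 10 in all, crops included, and the job is handed in when it is done.

Besides the shell and the picture viewer there is one more tool, called after "Request:" by a JSON object that holds its "fn" and its "kwargs". send_rows: Moves the arm, as the interface text tells. Shift numbers are shares of 60 mm and turn numbers shares of 10 degrees, none past 1 either way. Its arguments: {"type":"object","properties":{"series":{"type":"string"},"fingers":{"type":"number"}},"required":["series"]}

```bash
mkdir -p pics; cat > h.py <<'E'
import numpy as np, cv2
from cell import env
def cam(n):
    c=env.read_camera(n); c['f']=240/np.tan(np.radians(c['fovy'])/2); return c
def cloud(c):
    v,u=np.mgrid[0:480,0:640]; z=c['z_map']
    P=np.stack([(u-c['cx'])/c['f']*z,(v-c['cy'])/c['f']*z,z],-1)
    W=(P-c['t'])@c['R']; W[z==0]=np.nan; return W
def save(c,n): cv2.imwrite('pics/'+n,c['color'][:,:,::-1])
def ray(c,u,v,h):
    d=np.array(c['R']).T@np.array([(u-c['cx'])/c['f'],(v-c['cy'])/c['f'],1]); o=-np.array(c['R']).T@np.array(c['t'])
    return o+d*(h-o[2])/d[2]
E
python3 - <<'E'
from h import *
import pickle
d={}
for n in('top','side'):
    c=cam(n); d[n]=c; save(c,n+'0.png'); print(n,c['fovy'],c['cx'],c['cy'],-np.array(c['R']).T@c['t'])
pickle.dump(d,open('d0.pkl','wb'))
print(env.state())
E
```

```text
top 50.91353910609992 314.5953566522569 237.69904056943892 [ 393.8991383   -47.99571054 1317.08514297]
side 42.725019103023 323.4761097739197 236.31498902296983 [ -65.51357348  840.53198934 1068.69233021]
{'t': 0.1, 'joints': array([-1.31861198e+00,  4.91525452e-01,  1.55938549e+00, -6.89808764e-06,
        1.09168673e+00, -1.05614589e-01]), 'qvel': array([ 0.00014489, -0.00061641, -0.00160554, -0.0002935 ,  0.00115924,
        0.00088516]), 'tau': array([ 3.57057375e-03, -6.13625407e+01, -2.58606452e+01,  6.94282958e-02,
        4.70296293e-02, -3.47194316e-05]), 'eef_pos': array([ 218.86193164, -585.28599654,  291.70491885]), 'tcp_rot': array([-3.14059259e+00, -9.98632957e-05,  3.57802072e-01]), 'ft_force': array([-0.28805661, -0.17690039, -0.34046467]), 'moment': array([0.03219778, 0.01460684, 0.00479173]), 'grip_force': 0.0, 'opening': 0.9973346852364758}
```

View pics/top0.png

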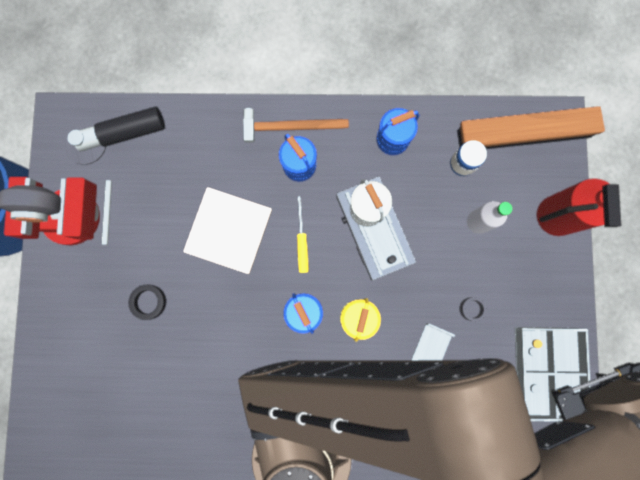

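View pics/side0.png

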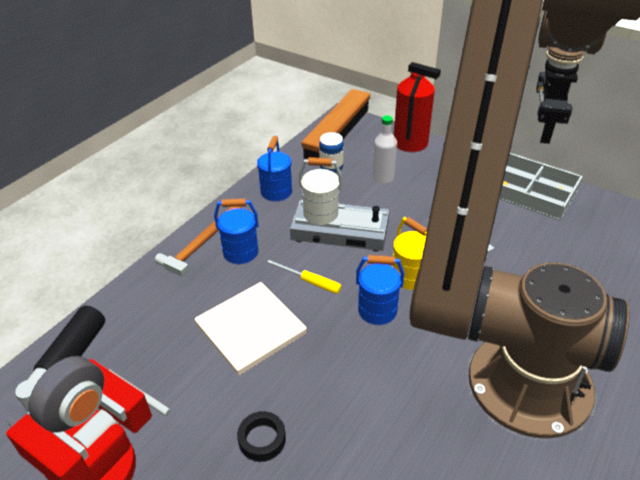

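The top view shows the canister at (372,198) on the warmer, the knob at (392,259), the slab at (228,230) and the screwdriver at (302,235). Blue and yellow look-alikes stand at (302,314), (360,320), (298,158) and (398,130). The side view agrees.

```bash
cat > meas.py <<'E'
from h import *
import pickle
d=pickle.load(open('d0.pkl','rb')); c=d['top']; W=cloud(c); 
hsv=cv2.cvtColor(c['color'],cv2.COLOR_RGB2HSV); Z=W[...,2]
def box(u0,u1,v0,v1):
    m=np.zeros((480,640),bool); m[v0:v1,u0:u1]=1; return m
def rect(m,h):
    m=cv2.morphologyEx(m.astype(np.uint8),cv2.MORPH_OPEN,np.ones((3,3)))
    k=max(cv2.findContours(m,0,2)[0],key=cv2.contourArea)
    p=np.array([ray(c,*q[0],h)[:2] for q in k],np.float32); return cv2.minAreaRect(p)
print('slab',rect(box(170,285,175,285)&(hsv[...,2]>190)&(hsv[...,1]<60),22), np.nanmedian(Z[225:235,220:235]))
print('warmer',rect(box(325,430,165,290)&(Z>35)&(Z<75),53))
def pc(n,m):
    p=W[m]; print(n,m.sum(),'xy',np.nanmedian(p,0).round(1), 'bbox',np.nanmin(p,0).round(),np.nanmax(p,0).round())
or_=(hsv[...,0]<18)&(hsv[...,1]>100)
m=box(355,390,175,215)&or_; pc('bar',m)
print('bar rect',rect(m,230))
pc('lid',box(345,400,170,230)&(Z>160)&(Z<185))
print('lid rect',rect(box(345,400,170,230)&(Z>160)&(Z<185),172))
m=box(380,405,248,270)&(hsv[...,2]<60); pc('knob',m); 
pc('knobtop',box(380,405,248,270)&(Z>88)&(Z<105))
print(np.nanmedian(Z[300:340,120:135]))
c=d['side'];hs=cv2.cvtColor(c['color'],cv2.COLOR_RGB2HSV);Ws=cloud(c)
m=box(300,345,150,172)&(hs[...,0]<18)&(hs[...,1]>100); print('side bar',np.nanmedian(Ws[m],0),np.nanmin(Ws[m],0),np.nanmax(Ws[m],0))
m=box(366,385,203,225)&(hs[...,2]<60); print('side knob',np.nanmedian(Ws[m],0),np.nanmin(Ws[m],0),np.nanmax(Ws[m],0))
E
python3 meas.py
```

```text
slab ((568.0565185546875, 198.46099853515625), (182.5686798095703, 182.45828247070312), 72.03533935546875) 22.57899523904121
warmer ((573.7003173828125, -180.99591064453125), (238.59896850585938, 124.33793640136719), 22.67034912109375)
bar 143 xy [ 618.  -159.9  231.2] bbox [ 593. -176.  225.] [ 643. -144.  237.]
bar rect ((619.24609375, -160.02029418945312), (52.3857421875, 12.809710502624512), 26.231948852539062)
lid 1025 xy [ 615.5 -153.8  172.3] bbox [ 573. -207.  161.] [ 667. -114.  184.]
lid rect ((610.176513671875, -141.2105712890625), (94.57611846923828, 52.23700714111328), 27.957965850830078)
  return np.nanmean(a, axis, out=out, keepdims=keepdims)
Traceback (most recent call last):
  File "meas.py", line 20, in <module>
    m=box(380,405,248,270)&(hsv[...,2]<60); pc('knob',m);
                                            ~~^^^^^^^^^^
  File "meas.py", line 14, in pc
    p=W[m]; print(n,m.sum(),'xy',np.nanmedian(p,0).round(1), 'bbox',np.nanmin(p,0).round(),np.nanmax(p,0).round())
                                                                    ~~~~~~~~~^^^^^
ValueError: zero-size array to reduction operation fmin which has no identity
```

```bash
sed -i "s/^m=box(380,405,248,270).*/print(np.round(W[250:270,384:402,2][::2,::2]));print(hsv[250:270,384:402,2][::2,::2])/; s/^pc('knobtop'.*/m=box(380,405,248,270)\&(hsv[...,2]<90);print(np.argwhere(m).mean(0),m.sum(),[ray(c,*np.argwhere(m).mean(0)[::-1],h) for h in (82,98)]);pc('knobtop',box(380,405,248,270)\&(Z>78)\&(Z<105))/" meas.py; python3 meas.py | tail -n +6
```

```text
lid rect ((610.176513671875, -141.2105712890625), (94.57611846923828, 52.23700714111328), 27.957965850830078)
[[ 61.  61.  58.  54.  54.  59.  62.  55.  61.]
 [ 57.  59.  59.  57.  60.  56.  57.  58.  55.]
 [ 59.  57.  61.  56.  60.  58.  56.  59.  56.]
 [ 54.  54.  56. 103.  95. 100.  57.  54.  59.]
 [ 55.  62.  95.  94.  98.  98. 101.  57.  57.]
 [ 56.  55.  92.  98. 100.  96.  60.  61.  54.]
 [ 56.  52.  71.  78. 100.  63.  59.  56.  52.]
 [ 57.  63.  62.  55.  57.  55.  52.  52.  55.]
 [ 58.  58.  59.  52.  51.  53.  50.  53.  49.]
 [ 61.  51.  50.  54.  47.  51.  52.  57.  50.]]
[[239 240 239 239 239 238 240 237 231]
 [238 239 239 240 240 239 239 240 219]
 [238 238 239 234 218 230 238 240 233]
 [239 237 205 139 104 126 224 239 240]
 [239 214  93  96 101  96 179 239 241]
 [241 187  68 110 113 109 205 239 240]
 [241 229 124  91 128 190 236 236 228]
 [240 240 232 220 226 235 226 217 210]
 [241 241 238 231 219 214 213 211 210]
 [238 225 217 213 211 209 210 204 188]]
[260.16666667 388.5       ] 6 [array([ 489.02215764, -211.81959072,   82.        ]), array([ 487.78987959, -209.69732239,   98.        ])]
knobtop 55 xy [ 492.8 -218.1   98.2] bbox [ 483. -228.   92.] [ 500. -209.  103.]
1.2065011544887307
side bar [ 625.268325   -157.72460988  227.07670647] [ 592.05895161 -412.68221364   11.32578915] [ 838.5533697  -136.92636103  236.0102531 ]
side knob [ 490.58078822 -210.43521328   85.0620134 ] [ 483.90727694 -218.5117639    59.695955  ] [ 501.00672559 -202.91403547  102.0617578 ]
```

Request:
{"fn": "send_rows", "kwargs": {"series": "0 0 -0.8 0 0 -0.47; 0 0 -0.8 0 0 0; 0.5 -0.2 0 0 0 0; 0.9 -0.36 0 0 0 0; 0.9 -0.36 0 0 0 0", "fingers": 1}}

```text
t: 0.72
eef_pos: [321.0, -475.5, 387.9]
tcp_rot: [-3.141, -0.0, 0.439]
ft_force: [0.3, -0.2, -1.0]
opening: 1.0
grip_force: 0.0
```

Request:
{"fn": "send_rows", "kwargs": {"series": "0.9 -0.36 0 0 0 0; 0.9 -0.36 0 0 0 0; 0.9 -0.36 0 0 0 0; 0.9 -0.36 0 0 0 0; 0.9 -0.36 0 0 0 0"}}

```text
t: 1.35
eef_pos: [519.6, -262.4, 388.1]
tcp_rot: [-3.141, 0.0, 0.44]
ft_force: [0.3, -1.1, -0.7]
opening: 0.997
grip_force: 0.0
```

Request:
{"fn": "send_rows", "kwargs": {"series": "0.9 -0.36 0 0 0 0; 0.5 -0.18 0 0 0 0; 0.2 -0.1 0 0 0 0; 0 0 0 0 0 0"}}

```text
t: 1.85
eef_pos: [589.0, -188.3, 387.9]
tcp_rot: [-3.141, 0.001, 0.441]
ft_force: [-0.3, -1.0, 0.2]
opening: 1.001
grip_force: 0.0
```

Request:
{"fn": "send_rows", "kwargs": {"series": "0.4 -0.12 0 0 0 0; 0.25 -0.09 0.5 0 0 0; 0 0 0 0 0 0"}}

```text
t: 2.22
eef_pos: [619.0, -160.1, 356.4]
tcp_rot: [-3.139, 0.003, 0.44]
ft_force: [-0.3, 0.1, -0.3]
opening: 0.998
grip_force: 0.0
```

```bash
python3 - <<'E'
from h import *
print(env.state()['eef_pos'])
c=cam('side'); save(c,'side1.png'); W=cloud(c); hs=cv2.cvtColor(c['color'],cv2.COLOR_RGB2HSV)
m=np.zeros((480,640),bool); m[150:172,300:342]=1; m&=(hs[...,0]<18)&(hs[...,1]>100)&(abs(W[...,2]-225)<15)
print(m.sum(),np.nanmedian(W[m],0),np.nanmin(W[m],0),np.nanmax(W[m],0))
v,u=np.argwhere(m).mean(0); print(u,v,ray(c,u,v,225))
E
```

```text
[ 618.98884109 -160.06710084  356.39172618]
162 [ 617.53782645 -152.75945384  229.22904119] [ 590.45624427 -171.97894175  219.06867653] [ 644.30476191 -133.87569934  236.5071394 ]
319.2901234567901 161.35802469135803 [ 620.74145231 -157.42901119  225.        ]
```

View pics/side1.png

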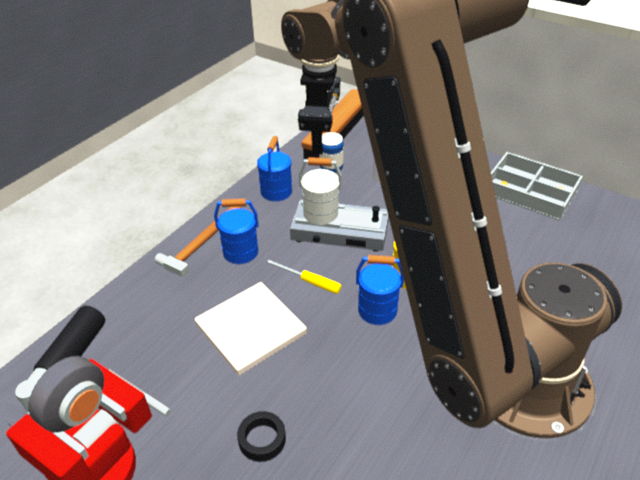

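The gripper stands over the bar at (320,161), well centred. I'll descend and grip.

Request:
{"fn": "send_rows", "kwargs": {"series": "0 0 0.4 0 0 0; 0 0 0.4 0 0 0; 0 0 0.3 0 0 0; 0 0 0.15 0 0 0; 0 0 0 0 0 0"}}

```text
t: 2.9
eef_pos: [619.0, -160.9, 283.7]
tcp_rot: [3.141, -0.0, 0.439]
ft_force: [-1.5, -0.2, -0.1]
opening: 0.997
grip_force: 0.0
```

Request:
{"fn": "send_rows", "kwargs": {"series": "0 0 0 0 0 0; 0 0 0 0 0 0; 0 0 0 0 0 0; 0 0 0 0 0 0; 0 0 0 0 0 0", "fingers": 0}}

```text
t: 3.52
eef_pos: [619.0, -160.4, 283.3]
tcp_rot: [3.141, -0.0, 0.44]
ft_force: [0.9, -0.5, -0.2]
opening: 0.532
grip_force: 0.0
```

Request:
{"fn": "send_rows", "kwargs": {"series": "0 0 0 0 0 0; 0 0 0 0 0 0; 0 0 0 0 0 0; 0 0 0 0 0 0; 0 0 0 0 0 0"}}

```text
t: 4.15
eef_pos: [619.0, -160.2, 283.2]
tcp_rot: [-3.141, -0.0, 0.44]
ft_force: [0.1, 1.2, -0.5]
opening: 0.184
grip_force: 29.8
```

Request:
{"fn": "send_rows", "kwargs": {"series": "0 0 -0.15 0 0 0; 0 0 -0.3 0 0 0; 0 0 -0.4 0 0 0; 0 0 -0.4 0 0 0; 0 0 -0.4 0 0 0"}}

```text
t: 4.78
eef_pos: [618.7, -160.5, 382.7]
tcp_rot: [-3.141, 0.001, 0.44]
ft_force: [-0.1, 0.4, -7.2]
opening: 0.184
grip_force: 29.8
```

Request:
{"fn": "send_rows", "kwargs": {"series": "0 0 -0.3 0 0 0; 0 0 -0.2 0 0 0; 0 0 -0.1 0 0 0; 0 0 0 0 0 0"}}

```text
t: 5.28
eef_pos: [619.0, -160.4, 418.0]
tcp_rot: [-3.141, 0.0, 0.44]
ft_force: [0.7, -0.5, -7.5]
opening: 0.179
grip_force: 29.8
```

```bash
python3 - <<'E'
from h import *
print(env.state()['eef_pos'],env.state()['ft_force'])
c=cam('side'); save(c,'side2.png')
E
```

```text
[ 618.96406627 -160.41674016  418.00559951] [ 0.66554508 -0.45039619 -7.45074713]
```

View pics/side2.png

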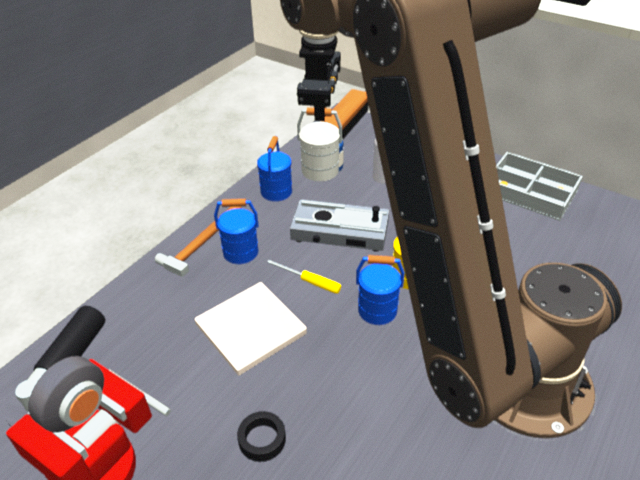

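Request:
{"fn": "send_rows", "kwargs": {"series": "0.046 -0.15 0 0 0 0; 0.11 -0.35 0 0 0 0; 0.154 -0.5 0 0 0 0; 0.185 -0.6 0 0 0 0; 0.185 -0.6 0 0 0 0"}}

```text
t: 5.95
eef_pos: [599.0, -21.0, 418.2]
tcp_rot: [-3.141, -0.0, 0.44]
ft_force: [-0.5, 0.1, -7.2]
opening: 0.182
grip_force: 29.8
```

Request:
{"fn": "send_rows", "kwargs": {"series": "0.185 -0.6 0 0 0 0; 0.185 -0.6 0 0 0 0; 0.185 -0.6 0 0 0 0; 0.185 -0.6 0 0 0 0; 0.154 -0.5 0 0 0 0"}}

```text
t: 6.58
eef_pos: [572.9, 159.4, 418.3]
tcp_rot: [-3.141, -0.0, 0.441]
ft_force: [0.0, -0.1, -7.8]
opening: 0.185
grip_force: 29.8
```

Request:
{"fn": "send_rows", "kwargs": {"series": "0.11 -0.35 0 0 0 0; 0.06 -0.2 0 0 0 0; 0.03 -0.11 0 0 0 0; 0 0 0 0 0 0; 0 0 0 0 0 0"}}

```text
t: 7.2
eef_pos: [568.4, 196.9, 418.2]
tcp_rot: [3.141, 0.0, 0.439]
ft_force: [0.6, -0.9, -7.8]
opening: 0.181
grip_force: 29.8
```

Over the slab. I'll go down to about TCP z = 250 (contact expected at 243), then creep.

Request:
{"fn": "send_rows", "kwargs": {"series": "0 0 0.3 0 0 0; 0 0 0.5 0 0 0; 0 0 0.6 0 0 0; 0 0 0.6 0 0 0; 0 0 0.4 0 0 0"}}

```text
t: 7.82
eef_pos: [568.1, 196.8, 272.6]
tcp_rot: [-3.142, 0.001, 0.439]
ft_force: [-0.2, 0.4, -7.1]
opening: 0.183
grip_force: 29.8
```

Request:
{"fn": "send_rows", "kwargs": {"series": "0 0 0.25 0 0 0; 0 0 0.1 0 0 0; 0 0 0.05 0 0 0; 0 0 0 0 0 0"}}

```text
t: 8.32
eef_pos: [568.4, 197.6, 250.8]
tcp_rot: [3.141, -0.001, 0.44]
ft_force: [0.1, 0.9, -7.4]
opening: 0.183
grip_force: 29.8
```

```bash
python3 - <<'E'
from h import *
print(env.state()['eef_pos'],env.state()['ft_force'])
c=cam('side'); cv2.imwrite('pics/side3.png',cv2.resize(c['color'][200:400,150:400,::-1],None,fx=2.5,fy=2.5))
E
```

```text
[568.38337023 197.61726907 250.78200459] [ 0.07777693  0.91079114 -7.43783863]
```

View pics/side3.png

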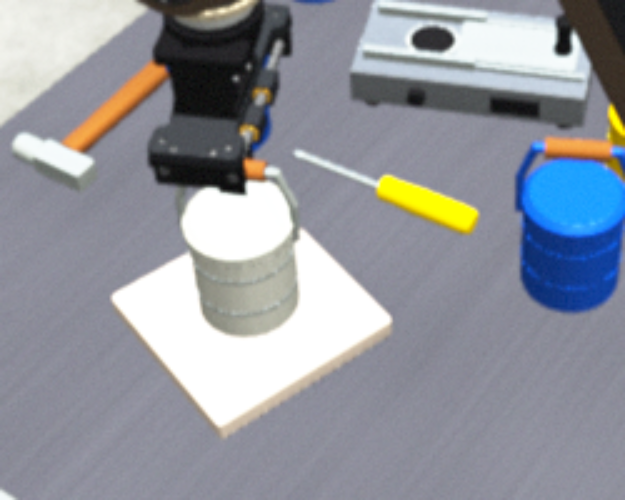

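The canister hangs upright over the middle of the slab (foot near (250,320) in the crop). I'll creep down in small steps.

Request:
{"fn": "send_rows", "kwargs": {"series": "0 0 0.03 0 0 0; 0 0 0.03 0 0 0; 0 0 0.02 0 0 0; 0 0 0.02 0 0 0; 0 0 0 0 0 0"}}

```text
t: 9.0
eef_pos: [568.2, 197.6, 244.1]
tcp_rot: [3.142, 0.0, 0.44]
ft_force: [0.3, -0.1, -6.4]
opening: 0.181
grip_force: 29.8
```

Request:
{"fn": "send_rows", "kwargs": {"series": "0 0 0.01 0 0 0; 0 0 0.01 0 0 0; 0 0 0 0 0 0"}}

```text
t: 9.38
eef_pos: [568.2, 197.7, 243.2]
tcp_rot: [3.142, -0.0, 0.44]
ft_force: [0.0, -0.0, -4.2]
opening: 0.181
grip_force: 29.8
```

Request:
{"fn": "send_rows", "kwargs": {"series": "0 0 0.01 0 0 0; 0 0 0.01 0 0 0; 0 0 0 0 0 0"}}

```text
t: 9.75
eef_pos: [568.4, 197.9, 243.2]
tcp_rot: [3.141, -0.002, 0.44]
ft_force: [-3.4, 0.0, 7.2]
opening: 0.181
grip_force: 29.8
```

Contact made. Release.

Request:
{"fn": "send_rows", "kwargs": {"series": "0 0 -0.01 0 0 0; 0 0 0 0 0 0; 0 0 0 0 0 0; 0 0 0 0 0 0; 0 0 0 0 0 0", "fingers": 0.8}}

```text
t: 10.38
eef_pos: [568.2, 197.6, 242.3]
tcp_rot: [3.141, 0.0, 0.44]
ft_force: [-0.3, -0.5, -0.1]
opening: 0.654
grip_force: 0.0
```

Request:
{"fn": "send_rows", "kwargs": {"series": "0 0 0 0 0 0; 0 0 0 0 0 0; 0 0 0 0 0 0; 0 0 -0.2 0 0 0; 0 0 -0.3 0 0 0"}}

```text
t: 11.0
eef_pos: [568.2, 197.6, 273.1]
tcp_rot: [-3.142, 0.001, 0.44]
ft_force: [-0.3, 0.5, -0.2]
opening: 0.8
grip_force: 0.0
```

Request:
{"fn": "send_rows", "kwargs": {"series": "0 0 -0.6 0 0 0; 0 0 -0.8 0 0 0; 0 0 -0.8 0 0 0; 0 0 0 0 0 0"}}

```text
t: 11.5
eef_pos: [568.4, 197.7, 409.0]
tcp_rot: [3.14, -0.007, 0.44]
ft_force: [0.4, -0.4, -0.7]
opening: 0.803
grip_force: 0.0
```

```bash
python3 - <<'E'
from h import *
print(env.state()['eef_pos'],env.state()['joints'])
c=cam('side'); save(c,'side4.png'); W=cloud(c); hs=cv2.cvtColor(c['color'],cv2.COLOR_RGB2HSV)
print([ (np.argwhere(m).mean(0)[::-1],m.sum(),np.nanmedian(W[m],0),np.nanmin(W[m],0),np.nanmax(W[m],0)) for m in [np.pad((hs[200:228,364:388,2]<70),((200,252),(364,252)))]])
E
```

```text
[568.43482882 197.74540618 409.02780319] [ 2.25101361e-01  3.63514805e-01  1.45321487e+00 -1.11702232e-04
  1.31740754e+00  1.35601241e+00]
[(array([375.14285714, 213.62337662]), np.int64(77), array([ 490.15273026, -210.15225662,   85.43507072]), array([ 482.89432657, -223.05239456,   60.3563084 ]), array([ 501.02724042, -201.71495503,  101.75306128]))]
```

View pics/side4.png

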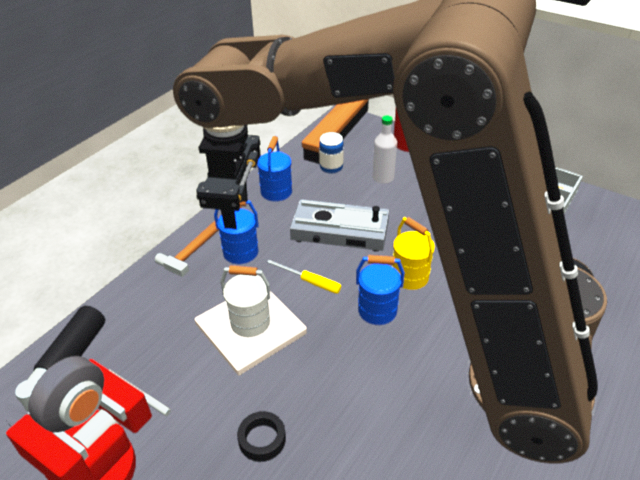

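The canister stands alone on the slab (foot near (250,325)), and the knob at (376,213) is free. I'll turn the tool so the fingers close along the warmer's x, which keeps the gripper's body clear of the yellow can, then go over the knob.

Request:
{"fn": "send_rows", "kwargs": {"series": "0 0 0 0 0 -0.975; 0 0 0 0 0 -0.975; 0 0 0 0 0 -0.975; 0 0 0 0 0 -0.975; 0 0 0 0 0 -0.975", "fingers": 0.6}}

```text
t: 12.18
eef_pos: [567.9, 197.6, 403.1]
tcp_rot: [-3.14, 0.001, 1.296]
ft_force: [0.2, -0.4, -1.3]
opening: 0.601
grip_force: 0.0
```

Request:
{"fn": "send_rows", "kwargs": {"series": "0 0 0 0 0 -0.975; 0 0 0 0 0 -0.975; 0 0 0 0 0 -0.975; 0 0 0 0 0 -0.975; 0 0 0 0 0 0"}}

```text
t: 12.8
eef_pos: [568.0, 197.6, 403.3]
tcp_rot: [-3.14, -0.0, 1.97]
ft_force: [-0.6, 0.2, 0.5]
opening: 0.599
grip_force: 0.0
```

Request:
{"fn": "send_rows", "kwargs": {"series": "-0.4 -0.26 0 0 0 0; -0.8 -0.527 0 0 0 0; -0.8 -0.527 0 0 0 0; -0.8 -0.527 0 0 0 0; -0.8 -0.527 0 0 0 0"}}

```text
t: 13.42
eef_pos: [520.8, -58.3, 404.0]
tcp_rot: [-3.141, -0.0, 1.967]
ft_force: [0.7, 1.0, -0.5]
opening: 0.6
grip_force: 0.0
```

Request:
{"fn": "send_rows", "kwargs": {"series": "-0.8 -0.527 0 0 0 0; -0.8 -0.527 0 0 0 0; -0.4 -0.26 0 0 0 0; -0.2 -0.13 0 0 0 0; 0 0 0 0 0 0"}}

```text
t: 14.05
eef_pos: [493.2, -212.1, 404.1]
tcp_rot: [-3.141, -0.001, 1.969]
ft_force: [0.1, -0.5, -0.4]
opening: 0.596
grip_force: 0.0
```

Request:
{"fn": "send_rows", "kwargs": {"series": "-0.055 -0.04 0.5 0 0 0; 0 0 0.9 0 0 0; 0 0 0.9 0 0 0; 0 0 0.7 0 0 0; 0 0 0.3 0 0 0"}}

```text
t: 14.68
eef_pos: [492.1, -214.2, 204.2]
tcp_rot: [-3.14, -0.003, 1.972]
ft_force: [-0.0, -0.4, 1.0]
opening: 0.6
grip_force: 0.0
```

```bash
python3 - <<'E'
from h import *
print(env.state()['eef_pos'],env.state()['tcp_rot'])
for n,(u,v,w,h) in dict(side=(280,100,200,160),top=(300,150,180,160)).items():
    c=cam(n); cv2.imwrite('pics/%s5.png'%n,cv2.resize(c['color'][v:v+h,u:u+w,::-1],None,fx=3,fy=3,interpolation=2))
a=[cv2.imread('pics/%s5.png'%n) for n in('side','top')]
cv2.imwrite('pics/both5.png',cv2.resize(np.hstack([x[:480,:540] for x in a]),(800,356)))
E
```

```text
[ 492.14124535 -214.17410668  204.21958601] [-3.13980272e+00 -2.61239683e-03  1.97155427e+00]
```

View pics/both5.png

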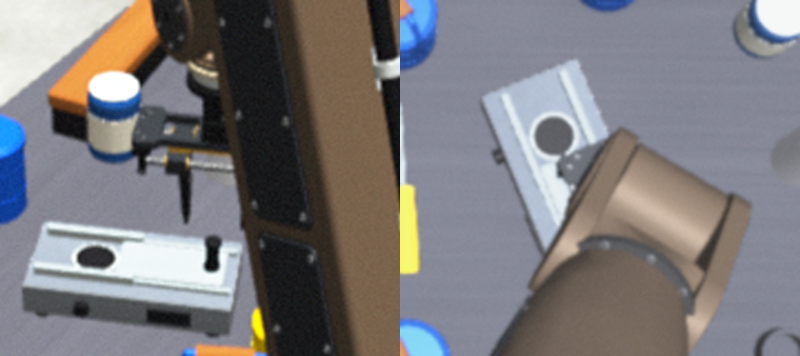

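The far finger (185,205) hangs beyond the knob (212,250) in the side crop, and the port is open, so the spacing looks right. Descend and close.

Request:
{"fn": "send_rows", "kwargs": {"series": "-0.03 0 0.3 0 0 0; 0 0 0.3 0 0 0; 0 0 0.2 0 0 0; 0 0 0.15 0 0 0; 0 0 0 0 0 0"}}

```text
t: 15.4
eef_pos: [493.1, -217.5, 149.3]
tcp_rot: [-3.141, -0.0, 1.971]
ft_force: [0.6, 0.2, -0.1]
opening: 0.601
grip_force: 0.0
```

Request:
{"fn": "send_rows", "kwargs": {"series": "0 0 0 0 0 0; 0 0 0 0 0 0; 0 0 0 0 0 0; 0 0 0 0 0 0; 0 0 0 0 0 0", "fingers": 0}}

```text
t: 16.02
eef_pos: [493.3, -217.6, 149.6]
tcp_rot: [3.141, 0.0, 1.971]
ft_force: [2.1, 1.0, 1.1]
opening: 0.195
grip_force: 30.0
```

Request:
{"fn": "send_rows", "kwargs": {"series": "0 0 0 0 0 0; 0 0 0 0 0 0"}}

```text
t: 16.27
eef_pos: [493.2, -217.6, 149.5]
tcp_rot: [3.141, 0.0, 1.971]
ft_force: [2.9, 1.3, 1.8]
opening: 0.194
grip_force: 30.0
```

Request:
{"fn": "send_rows", "kwargs": {"series": "0 0.1 0 0 0 0; 0 0.1 0 0 0 0; 0 0.1 0 0 0 0; 0 0.1 0 0 0 0; 0 0 0 0 0 0"}}

```text
t: 16.9
eef_pos: [515.9, -208.0, 149.5]
tcp_rot: [3.141, 0.001, 1.972]
ft_force: [2.3, 0.2, 2.8]
opening: 0.197
grip_force: 30.0
```

Request:
{"fn": "send_rows", "kwargs": {"series": "0 0.05 0 0 0 0; 0 0.05 0 0 0 0; 0 0 0 0 0 0"}}

```text
t: 17.27
eef_pos: [521.1, -205.9, 149.5]
tcp_rot: [3.141, 0.0, 1.971]
ft_force: [3.0, 0.4, 2.9]
opening: 0.192
grip_force: 30.0
```

Request:
{"fn": "send_rows", "kwargs": {"series": "0 0.05 0 0 0 0; 0 0.05 0 0 0 0; 0 0 0 0 0 0"}}

```text
t: 17.65
eef_pos: [526.0, -203.8, 149.5]
tcp_rot: [-3.141, -0.0, 1.971]
ft_force: [-0.5, -2.0, 4.7]
opening: 0.192
grip_force: 30.0
```

Resistance is only about 4 N beyond 33 mm of travel, so it started at open and this is the half notch. I'll push on to about 60 mm in all.

Request:
{"fn": "send_rows", "kwargs": {"series": "0 0.08 0 0 0 0; 0 0.08 0 0 0 0; 0 0.08 0 0 0 0; 0 0.08 0 0 0 0; 0 0 0 0 0 0"}}

```text
t: 18.27
eef_pos: [544.4, -196.0, 149.5]
tcp_rot: [3.141, 0.001, 1.972]
ft_force: [3.4, -0.6, 5.0]
opening: 0.195
grip_force: 30.0
```

Request:
{"fn": "send_rows", "kwargs": {"series": "0 0.04 0 0 0 0; 0 0.04 0 0 0 0; 0 0 0 0 0 0"}}

```text
t: 18.65
eef_pos: [548.7, -194.2, 149.5]
tcp_rot: [3.141, 0.001, 1.971]
ft_force: [4.0, 0.1, 4.7]
opening: 0.195
grip_force: 30.0
```

Travel is 60.2 mm. Release, rise and check.

Request:
{"fn": "send_rows", "kwargs": {"series": "0 0 0 0 0 0; 0 0 0 0 0 0; 0 0 0 0 0 0; 0 0 0 0 0 0; 0 0 0 0 0 0", "fingers": 0.6}}

```text
t: 19.27
eef_pos: [548.2, -194.3, 149.4]
tcp_rot: [-3.141, -0.0, 1.971]
ft_force: [0.7, 0.1, -0.2]
opening: 0.593
grip_force: 0.0
```

Request:
{"fn": "send_rows", "kwargs": {"series": "0 0 -0.3 0 0 0; 0 0 -0.6 0 0 0; 0 0 -0.9 0 0 0; 0 0 -0.9 0 0 0; 0 0 -0.9 0 0 0"}}

```text
t: 19.9
eef_pos: [548.0, -194.1, 367.3]
tcp_rot: [-3.142, 0.0, 1.971]
ft_force: [1.9, 0.4, -0.7]
opening: 0.597
grip_force: 0.0
```

Request:
{"fn": "send_rows", "kwargs": {"series": "0 0 -0.4 0 0 0; 0 0 0 0 0 0; 0 0 0 0 0 0"}}

```text
t: 20.27
eef_pos: [548.0, -194.1, 388.1]
tcp_rot: [-3.14, -0.001, 1.971]
ft_force: [0.7, -0.0, -0.8]
opening: 0.6
grip_force: 0.0
```

```bash
python3 - <<'E'
from h import *
s=env.state(); print(s['eef_pos'],s['ft_force'],s['opening'])
c=cam('side'); save(c,'side6.png'); W=cloud(c); hs=cv2.cvtColor(c['color'],cv2.COLOR_RGB2HSV)
m=np.zeros((480,640),bool); m[195:235,335:395]=1; m&=(hs[...,2]<70)&(W[...,2]>75)&(W[...,2]<105)
print(m.sum(),np.argwhere(m).mean(0)[::-1],np.nanmedian(W[m],0), 'was 490.2 -210.2')
E
```

```text
[ 547.99661633 -194.12569332  388.09627004] [ 0.69312145 -0.03596819 -0.76638954] 0.5996616226264798
49 [351.53061224 208.55102041] [ 545.64874996 -187.70784972   95.29607227] was 490.2 -210.2
```

View pics/side6.png

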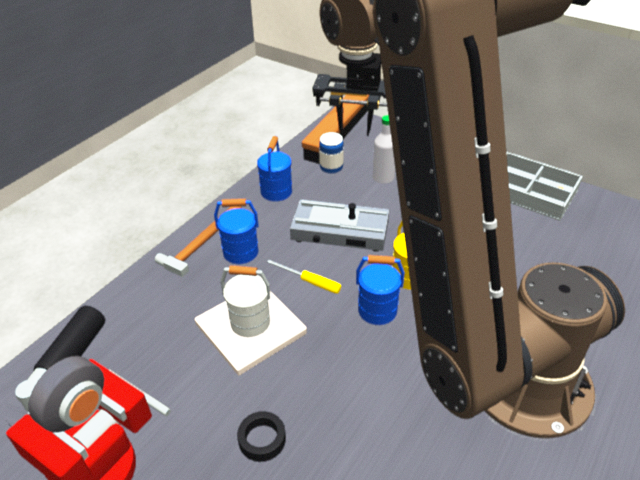

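The port is covered: the knob moved about 60 mm, to (352,210). The canister stands on the slab at (248,310), and the arm is clear.

```bash
python3 -c "
from cell import env
print(env.job_done())"
```

```text
the job is handed in; nothing more can be done
None
```

The canister stands upright on the slab, the shutter plate was slid 60 mm to its closed stop with the port covered, and the job is handed in; the hand-in gave no verdict.

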